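Load a cuvette strip against the spring follower and close the rail

ROBOT

A 6-joint arm with a two-finger parallel gripper is mounted at the origin on a cart in front of the work surface, level with it; the furniture and walls round the work are solid. World frame = base frame: x ahead of the robot, y to its left, z up, the work surface at z = 0. Lengths are in m, angles in rad, forces in N, time in s.
With the tool pointing down it reaches from about 0.425 to 0.95 m from the base axis. Payload 3.5 kg.
Tool frame: the origin (TCP) lies midway between the tips of the shut fingers; the grasp point (between the pads) lies 19 mm behind it; z points along the fingers, y is the line along which they close (so a half turn about z gives the same grasp; the last joint's range is limited). The gripper opens to 85 mm and grips with 20 to 120 N. Pads are 22 mm wide; open, the fingers measure 114 mm over their backs; the gripper's body (76 mm by 85 mm) begins 54 mm behind the grasp point. The pads swing forward as they close: fully open they stand 13 mm farther back than shut.
Start: joints at [-0.15, 0.286, 1.577, -0, 1.279, -0.15], TCP at [0.675, 0, 0.231] pointing down, gripper open.
Joint ranges: [-2.77, 2.77], [-0.9, 2.22], [0.21, 2.48], [-1.53, 4.67], [0.24, 2.81], [-2.84, 2.84]. Speed limits (rad/s): [2.79, 2.79, 3.14, 3.14, 3.14, 3.14].

INTERFACE

Orientations are given as a unit quaternion [x, y, z, w].
In Python, from plant import ctrl gives the robot as it stands. The module is installed in compiled form; this text tells all that it offers.
- The arm moves only by the shell command python3 -m inch 'ROWS' [FORCE]. ROWS is JSON, a list of rows, each a list of 5 numbers: the closure, from 0 (fully open) to 1 (shut), then the shift along the tool's x, y, z in m, then the turn about the tool's z in degrees. A call has 1 to 5 rows; each row is the pose to reach, as a shift and turn from the pose commanded when the call began, along the tool's axes at that moment; what a row does not reach only later rows make up. A row lasts 1/12 s, in which the tool goes at most 41.7 mm and 7.16 degrees, less where a joint would pass 70% of its speed; a pose out of reach is approached as far as the arm can. A call with a gripper value outside its range is refused whole. The fingers move at their own pace and stop on an object; FORCE is the grip in N (left out, the last holds). Time passes only in rows, so rows that repeat a pose let the fingers close. It gives the time, the measured TCP pose, the force, the opening and the grip force at its end, in the units of the state.
- ctrl.get_state(): the state, without advancing time (a new reading comes with each control period).
- ctrl.read_camera(name): name is "scene" or "side" or "wrist"; returns a dict with "pixels" (420x560x3 uint8, red, green, blue), "depth" (420x560 float32, m along the optical axis (not along the pixel's ray), 0 where there is no reading), "fx", "fy", "cx", "cy" (pixels), "xyz" and "rotation" of the camera in the world; the wrist camera has in their place "mount" (4x4, takes a point from camera to tool coordinates, whose origin is the TCP and whose axes are the flange's). Camera axes: x right, y down, z forward; pixel columns grow to the right and rows downward; lengths in m; the calibration is good to about 2 mm. A picture is of the moment at which its call begins: read the wrist's pose just before it.
- ctrl.sign_off(): hands the job in; it is judged then, once.
Trained networks look in a picture, given as the dict that the camera call returned (one of the last four; its "shot" number tells which), for a name from the list of things; names that differ only in an ending like _2 or _b are one class to them, and where a whole thing is asked for, a point or a joint stands for the part that bears it (a point fixed in the world has none). Each returns a list of dicts, best first, with "score" (0 to 1); they miss things now and then, are a little off and sometimes report something else, mostly with a low value. They report only what shows in the picture. A call takes as long as a camera call. They do not tell look-alikes from the thing itself.
- ctrl.spot_in(query, picture): "at" ([column, row] in pixels, amid what is visible of it).
- ctrl.tip_of(query, picture): "at" ([column, row] in pixels: a listed point, or the origin of a listed thing).
The state is a dict: "time": time; "qpos": joint angles; "dq": joint speeds; "joint_efforts": joint torques, N m; "eef_pos": TCP position; "tcp_rot": TCP orientation; "contact_force": force on the tool from outside, world axes, zero at the start; "wrist_torque": the same for the moment, N m; "opening": opening from 0.0 (shut) to 1.0 (fully open); "finger_force": force on a finger pad.
Only numpy, scipy, OpenCV 4.12 (cv2) and the standard library are available. Lean on these libraries where they do the work, as an engineer would, in place of code of your own. Each camera call takes 0.05 s, during which the arm holds its last target. There are 200 camera calls.

TASK

Load the cuvette strip into the channel of the strip feeder: slide one end against the orange spring follower, push it back gently until the other end drops behind the low steel lip, and seat the strip flat on the channel floor, feeling for the follower without ramming it against its end stop. Once the strip is in, push the rail by its red tab gently over the strip until it is fully closed. Leave the bottle, the petri dish and the jar where they stand.

Things in the scene. Friction and masses are not known exactly. Their poses are not given: they have to be found in the camera images.
- strip_mid (a point): centre of the loose cuvette strip: rigid upright bar 80 long (x) x 16 wide (y) x 34 high (z), upper half white with blue dots on top, lower half amber cells; 50 to 85 g; either end may go first. This point is 17 mm above its underside. Pinch it across its width near the middle, in the upper 14 mm only (the channel walls hide the lowest 16 mm once seated)
- feeder: strip feeder fixed to the table, 240 long (x) x 64 wide (y). Origin on the table under the nominal centre of the seated strip; x = loading direction, towards the orange follower; z up. The channel is 20 mm wide inside, centred on y = 0, from x = -56 to +76 mm, floor at z = 10 mm, blue walls up to z = 26 mm; nothing beside it is higher
- feeder_seat (a point): nominal centre of the channel floor, 10 mm above the table; axes as the feeder's. A seated strip has its centre 17 mm above this point, within 8 mm of it along x. More than 25 N between strip and channel (40 N on the lip) is too rough
- follower_nominal (a point): NOMINAL foot of the orange follower's face (x = +31 mm, on the channel floor), a mark on the feeder. Follower and tail lip sit on one carrier clamped up to 8 mm either way along x: this offset is not measured, find it by feel or sight. The follower (18 wide, 33 high above the floor) pushes back with 3 N at rest plus 0.6 N per mm, hard stop after 14 mm (11.4 N); over 16 N is too rough
- lip_nominal (a point): NOMINAL foot of the inner face of the steel tail lip (x = -40 mm, on the channel floor), a mark on the feeder; the true lip is shifted together with the follower. Lip: 8 mm high, 7 mm thick. Gap lip to resting follower 71 mm for the 80 mm strip: it drops in once the follower is pushed back 9 mm (8.4 N); let go, it is pushed back against the lip and stays
- rail (a joint): travel of the retaining rail along the feeder's +x: 0 m = fully open, 0.06 m = closed at a hard stop. Slides stiffly (about 4 N), stays where left; over 20 N on it is too rough. Its steel cover bar (24 wide, 47.5 to 53.5 mm above the table, front edge at x = -82 mm of the feeder when open) clears a seated strip (top at 44 mm) and is blocked by one not seated
- rail_tab (a point): centre of the rear (-x) face of the rail's upright red tab, 65.5 mm above the table; the tab is 36 wide (y), 8 thick (x), from 51.5 to 79.5 mm above the table; axes as the feeder's; pushing it towards +x closes the rail; the space behind it is free
- dropper_bottle_mid (a point): centre of a small upright dropper bottle, 33 mm across, 102 mm high; leave it alone
- petri_mid (a point): centre of a flat covered petri dish, 95 mm across, 16 mm high; leave it alone
- jar_mid (a point): centre of a sample jar, 55 mm across, 67 mm high, white cap; leave it alone
Mind the look-alikes: they are no part of the job. Of the things that look like the part that bears strip_mid, the larger one is meant.

How it is judged:
By the outcome, as a careful person would: the job done as asked, in the order asked, and still so for the second after the job is handed in, with the robot touching nothing.
It also fails if it takes over 67 s, if anything falls off the work surface, if the arm or the gripper's body presses on something with over 40 N, if the wrist force passes 120 N, or if a joint passes its speed limit or range.

## Working session

There is one attempt and no reset: what is moved stays moved. The work goes in short steps, Python scripts to look and compute and a shell command to move; the robot and the scene stay as the last step left them, time stands still between calls to the robot, and variables do not carry over. Pictures are saved under pics/ and viewed, at most 10 in all, crops included, and the job is handed in when it is done.

```bash
mkdir -p pics; cat > h.py <<'E'
import numpy as np, cv2
from scipy.spatial.transform import Rotation as R
from plant import ctrl
def shot(name):
    s=ctrl.get_state(); p=ctrl.read_camera(name)
    if 'mount' in p:
        T=np.eye(4);T[:3,:3]=R.from_quat(s['tcp_rot']).as_matrix();T[:3,3]=s['eef_pos']
        M=T@np.array(p['mount'])
    else:
        M=np.eye(4);r=np.array(p['rotation']);M[:3,:3]=r if r.shape==(3,3) else R.from_quat(r).as_matrix();M[:3,3]=p['xyz']
    p['M']=M; return p
def ray(p,uv):
    d=p['M'][:3,:3]@np.array([(uv[0]-p['cx'])/p['fx'],(uv[1]-p['cy'])/p['fy'],1]);return p['M'][:3,3],d
def onz(p,uv,z):
    o,d=ray(p,uv);return o+d*(z-o[2])/d[2]
def cloud(p):
    v,u=np.mgrid[:420,:560];D=p['depth']
    c=np.stack([(u-p['cx'])/p['fx']*D,(v-p['cy'])/p['fy']*D,D],-1)
    return c@p['M'][:3,:3].T+p['M'][:3,3]
def px(p,w):
    c=p['M'][:3,:3].T@(np.array(w)-p['M'][:3,3]);return c[0]/c[2]*p['fx']+p['cx'],c[1]/c[2]*p['fy']+p['cy']
def save(p,n,crop=None,k=1):
    im=p['pixels'][...,::-1]
    if crop: im=im[crop[1]:crop[3],crop[0]:crop[2]]
    cv2.imwrite(f'pics/{n}.png',cv2.resize(im,None,fx=k,fy=k,interpolation=cv2.INTER_CUBIC))
E
python3 - <<'E'
from h import *
np.set_printoptions(precision=4,suppress=True)
ims=[]
for n in ['scene','side','wrist']:
    p=shot(n); ims.append(p['pixels'][...,::-1]); C=cloud(p)
    print(n,p['M'][:3,3],p['M'][:3,2])
    for q in ['strip_mid','feeder','feeder_seat','follower_nominal','lip_nominal','rail_tab','dropper_bottle_mid','petri_mid','jar_mid']:
        for d in ctrl.tip_of(q,p)[:2]:
            u,v=d['at'];z={'strip_mid':.017,'feeder':0,'rail_tab':.0655,'dropper_bottle_mid':.051,'petri_mid':.008,'jar_mid':.034}.get(q,.01)
            print(q,round(d['score'],2),np.round([u,v]),onz(p,(u,v),z),C[int(v),int(u)])
cv2.imwrite('pics/a.png',cv2.resize(np.vstack([np.hstack(ims[:2]),np.hstack([ims[2],ims[2]*0])]),(800,600)))
print(ctrl.get_state())
E
```

```text
scene [-0.0458 -0.6001  1.1397] [ 0.4417  0.4575 -0.7718]
strip_mid 0.6 [193. 233.] [0.3728 0.1782 0.017 ] [0.3697 0.1767 0.0231]
strip_mid 0.51 [209. 209.] [0.4548 0.2123 0.017 ] [0.4501 0.2073 0.0292]
feeder 0.56 [295. 219.] [0.6023 0.0301 0.    ] [0.597  0.0261 0.0087]
feeder_seat 0.62 [296. 219.] [0.5974 0.0228 0.01  ] [0.5956 0.021  0.0145]
follower_nominal 0.91 [284. 211.] [0.5962 0.066  0.01  ] [0.5911 0.0614 0.0217]
rail_tab 0.92 [332. 230.] [ 0.6044 -0.0965  0.0655] [ 0.5959 -0.1018  0.0788]
rail_tab 0.29 [293. 322.] [ 0.3546 -0.2033  0.0655] [ 0.3717 -0.1838  0.0167]
dropper_bottle_mid 0.82 [340. 182.] [0.7487 0.0044 0.051 ] [0.7407 0.0011 0.0611]
jar_mid 0.95 [262. 158.] [0.6781 0.2375 0.034 ] [0.6587 0.2149 0.0657]
side [0.5683 0.722  0.673 ] [-0.0031 -0.7401 -0.6725]
strip_mid 0.9 [382. 278.] [0.361  0.1848 0.017 ] [0.3629 0.1863 0.0218]
strip_mid 0.61 [339. 290.] [0.455  0.2161 0.017 ] [0.4595 0.2273 0.0334]
feeder 0.85 [272. 231.] [0.5968 0.0296 0.    ] [0.5984 0.0366 0.0067]
feeder_seat 0.67 [274. 228.] [0.5905 0.0285 0.01  ] [0.5915 0.0252 0.0091]
follower_nominal 0.
[... 1057 characters left out ...]
6 [361. 180.] [0.7449 0.0033 0.051 ] [0.7391 0.0094 0.0771]
petri_mid 0.96 [ 42. 316.] [ 0.3757 -0.1767  0.008 ] [ 0.3834 -0.1695  0.0178]
jar_mid 0.57 [202. 117.] [0.5938 0.0606 0.034 ] [0.5876 0.0603 0.0094]
{'time': 1.5, 'qpos': array([-0.15  ,  0.2863,  1.5767, -0.    ,  1.2786, -0.15  ]), 'dq': array([-0.0013,  0.0018,  0.0002, -0.0007,  0.001 ,  0.0011]), 'joint_efforts': array([ -0.0007, -40.596 , -29.2923,  -0.0002,   0.0007,   0.    ]), 'eef_pos': array([0.675 , 0.    , 0.2314]), 'tcp_rot': array([ 0.7071,  0.7071, -0.    ,  0.    ]), 'contact_force': array([0.4638, 0.2449, 0.602 ]), 'wrist_torque': array([0.0018, 0.0062, 0.0599]), 'finger_force': 0.0, 'opening': 0.9973179114133305}
```

View pics/a.png

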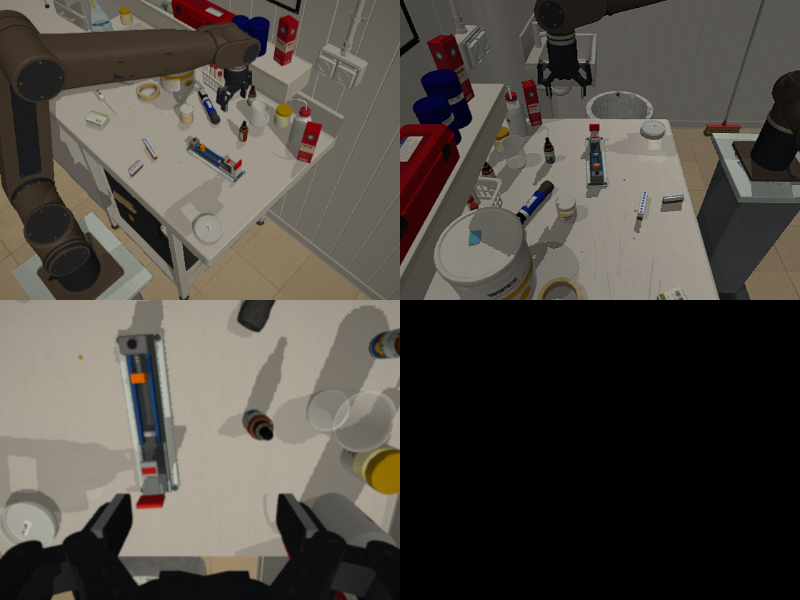

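The long strip lies near (0.455, 0.21) (scene half-scale px 150,148) with a shorter look-alike near (0.365, 0.18). The feeder is at (0.595, 0.03), with its x along roughly world +y. I'm moving the wrist camera over the strips.

```bash
python3 -m inch '[[0,0.029,-0.029,0,0],[0,0.058,-0.058,0,0],[0,0.087,-0.087,0,0],[0,0.116,-0.116,0,0],[0,0.145,-0.145,0,0]]'; python3 -m inch '[[0,0.025,-0.025,0,0],[0,0.045,-0.05,0,0],[0,0.045,-0.05,0,0]]'
cat > m.py <<'E'
from h import *
np.set_printoptions(precision=4,suppress=True)
def strip(p,z0=.026,z1=.042,c=(.455,.21),r=.06):
    C=cloud(p).reshape(-1,3);k=(C[:,2]>z0)&(C[:,2]<z1)&(np.hypot(C[:,0]-c[0],C[:,1]-c[1])<r)
    q=C[k][:,:2].astype(np.float32)
    if len(q)<20: return len(q)
    q=q[np.hypot(*(q-np.median(q,0)).T)<.055]
    (cx,cy),(w,h),a=cv2.minAreaRect(q)
    if h>w: a+=90;w,h=h,w
    return len(q),cx,cy,w,h,a,C[k][:,2].max(),np.percentile(C[k][:,2],80)
E
python3 - <<'E'
from m import *
for n in ['side','scene','wrist']:
    p=shot(n)
    print(n,strip(p),strip(p,z0=.018,c=(.367,.18),r=.045))
    for d in ctrl.tip_of('strip_mid',p)[:3]: print(d['score'],d['at'],onz(p,d['at'],.017))
save(p,'b')
print(ctrl.get_state()['eef_pos'])
E
```

```text
time: 1.92
eef_pos: [0.5285, 0.146, 0.2313]
tcp_rot: [0.707, 0.707, 0.0, -0.0]
contact_force: [0.5, 0.4, -0.3]
opening: 1.0
finger_force: 0.0
time: 2.17
eef_pos: [0.4761, 0.1931, 0.2312]
tcp_rot: [0.705, 0.709, -0.0, -0.001]
contact_force: [0.2, 0.6, 0.6]
opening: 0.998
finger_force: 0.0
side (264, 0.4532991945743561, 0.21045216917991638, 0.08021645992994308, 0.016042696312069893, 74.89421844482422, np.float64(0.03523349641240747), np.float64(0.03338120267688991)) (188, 0.3594602644443512, 0.18123091757297516, 0.06214415282011032, 0.015072645619511604, 8.861082077026367, np.float64(0.027844296379111233), np.float64(0.025444691863200176))
0.92 [380.1, 276.5] [0.3652 0.1811 0.017 ]
0.6 [341.4, 288.7] [0.4497 0.2138 0.017 ]
scene (160, 0.4566528797149658, 0.20641876757144928, 0.08265569061040878, 0.016978001222014427, 75.2762680053711, np.float64(0.04129178040462467), np.float64(0.03534079371125078)) (122, 0.3630599081516266, 0.1769777536392212, 0.06195816397666931, 0.01543962862342596, 10.965831756591797, np.float64(0.030329580036277948), np.float64(0.02705904338424179))
0.79 [189.5, 236.6] [0.3601 0.1764 0.017 ]
0.67 [211.3, 211.5] [0.4539 0.2003 0.017 ]
wrist (1317, 0.4533739984035492, 0.20969074964523315, 0.07989095896482468, 0.015984583646059036, 74.82876586914062, np.float64(0.036562259462242286), np.float64(0.03456832874058987)) (776, 0.35997137427330017, 0.18080949783325195, 0.06204305216670036, 0.012696443125605583, 9.158668518066406, np.float64(0.028506131842573113), np.float64(0.02679317364088868))
0.59 [262.9, 155.3] [0.456  0.2112 0.017 ]
0.55 [173.3, 183.4] [0.3611 0.1816 0.017 ]
[0.4809 0.1893 0.2314]
```

View pics/b.png

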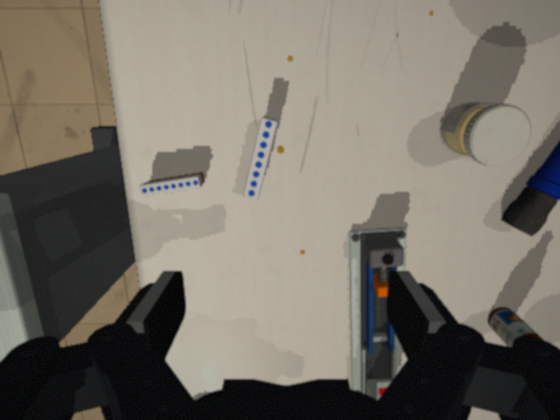

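The wrist view shows the 80 mm strip at px (262,156), with centre (0.4534, 0.2097) and axis at 74.9°. The 62 mm look-alike is at (172,184). Next: align above the long strip.

```bash
python3 -m inch '[[0.4,0.010,-0.013,0,6],[0.4,0.0197,-0.0266,0.02,12],[0.4,0.0197,-0.0266,0.055,15.1],[0.4,0.0197,-0.0266,0.09,15.1],[0.4,0.0197,-0.0266,0.12,15.1]]' 60; python3 -m inch '[[0.4,0,0,0,0],[0.4,0,0,0,0]]'
python3 - <<'E'
from m import *
for n in ['wrist','side']:
    p=shot(n); print(strip(p))
s=ctrl.get_state();print(s['eef_pos'],R.from_quat(s['tcp_rot']).as_matrix())
C=cloud(p).reshape(-1,3)
for z0,z1 in [(.005,.014),(.02,.03),(.03,.05)]:
    k=(C[:,2]>z0)&(C[:,2]<z1)&(abs(C[:,0]-.595)<.06)&(abs(C[:,1]-.03)<.16)
    print(z0,k.sum(),cv2.minAreaRect(C[k][:,:2].astype(np.float32)))
E
```

```text
time: 2.88
eef_pos: [0.4537, 0.209, 0.1096]
tcp_rot: [0.794, 0.608, -0.0, 0.0]
contact_force: [0.7, 0.2, -0.6]
opening: 0.601
finger_force: 0.0
time: 3.05
eef_pos: [0.4528, 0.2088, 0.1099]
tcp_rot: [0.794, 0.608, -0.002, -0.001]
contact_force: [0.2, -1.1, 0.3]
opening: 0.599
finger_force: 0.0
(2750, 0.4535157084465027, 0.21023625135421753, 0.07966658473014832, 0.015943098813295364, 74.77095794677734, np.float64(0.036170896241199235), np.float64(0.03444480680746638))
(264, 0.45345833897590637, 0.21092589199543, 0.08024019747972488, 0.0160375963896513, 74.830078125, np.float64(0.03546594191934427), np.float64(0.03342254686901924))
[0.4554 0.2097 0.1134] [[ 0.2615  0.9652  0.0032]
 [ 0.9652 -0.2615  0.0007]
 [ 0.0015  0.0029 -1.    ]]
0.005 791 ((0.5912887454032898, 0.008022136986255646), (0.06336373835802078, 0.23935283720493317), 3.766747236251831)
0.02 206 ((0.5924703478813171, 0.020116709172725677), (0.03456669673323631, 0.2012876272201538), 4.765999794006348)
0.03 281 ((0.5893498659133911, 0.011586807668209076), (0.03567679971456528, 0.21949584782123566), 2.7693421840667725)
```

```bash
python3 -m inch '[[0.4,0,0,0.03,0],[0.4,0,0,0.06,0],[0.4,0,0,0.08,0],[0.4,0,0,0.092,0],[0.4,0,0,0.092,0]]'; python3 -m inch '[[0.9,0,0,0,0],[0.9,0,0,0,0],[0.9,0,0,0,0],[0.9,0,0,0,0],[0.9,0,0,0,0]]' 60;  python3 -m inch '[[0.95,0,0,0,0],[0.95,0,0,-0.01,0],[0.95,0,0,-0.04,0],[0.95,0,0,-0.075,0],[0.95,0,0,-0.075,0]]' 60
```

```text
time: 3.57
eef_pos: [0.4533, 0.2095, 0.0188]
tcp_rot: [0.794, 0.608, -0.001, -0.0]
contact_force: [-0.8, 0.2, -0.7]
opening: 0.6
finger_force: 0.0
time: 3.98
eef_pos: [0.4554, 0.2102, 0.0217]
tcp_rot: [0.794, 0.608, 0.002, 0.001]
contact_force: [-0.3, -0.3, 5.7]
opening: 0.166
finger_force: 62.6
time: 4.4
eef_pos: [0.458, 0.211, 0.1018]
tcp_rot: [0.794, 0.608, 0.006, 0.003]
contact_force: [2.1, -0.2, 0.7]
opening: 0.168
finger_force: 61.7
```

```bash
python3 -m inch '[[0.95,-0.015,0.02,-0.03,-4],[0.95,-0.035,0.045,-0.06,-8],[0.95,-0.055,0.075,-0.07,-12],[0.95,-0.078,0.101,-0.08,-16],[0.95,-0.098,0.127,-0.09,-18.9]]'
python3 - <<'E'
from plant import ctrl
s=ctrl.get_state();print(s)
E
python3 -m inch '[[0.95,-0.02,0.035,0,0],[0.95,-0.04,0.055,0,0],[0.95,-0.052,0.067,0,0],[0.95,-0.052,0.067,0,0],[0.95,-0.052,0.067,0,0]]'
python3 - <<'E'
from m import *
s=ctrl.get_state();print(s['eef_pos'],R.from_quat(s['tcp_rot']).as_matrix(),s['contact_force'])
for n in ['side','scene','wrist']:
    p=shot(n); C=cloud(p).reshape(-1,3)
    for z0,z1 in [(.004,.014),(.02,.03),(.004,.06)]:
        k=(C[:,2]>z0)&(C[:,2]<z1)&(abs(C[:,0]-.595)<.06)&(abs(C[:,1]-.03)<.16)
        print(n,z0,k.sum(),cv2.minAreaRect(C[k][:,:2].astype(np.float32)))
    for q in ['feeder','feeder_seat','follower_nominal','lip_nominal','rail_tab']:
        for d in ctrl.tip_of(q,p)[:2]:
            u,v=d['at'];z={'feeder':0,'rail_tab':.0655}.get(q,.01)
            print(q,round(d['score'],2),np.round([u,v]),onz(p,(u,v),z))
save(p,'c'); np.savez('c.npz',**{k:p[k] for k in ['pixels','depth','M','fx','fy','cx','cy']})
E
```

```text
time: 4.82
eef_pos: [0.5513, 0.0806, 0.1861]
tcp_rot: [0.682, 0.731, 0.001, 0.001]
contact_force: [0.8, 1.3, -0.5]
opening: 0.163
finger_force: 61.7
{'time': 4.8167, 'qpos': array([-3.69140138e-02,  6.89615655e-02,  1.91138867e+00, -1.15953266e-04,
        1.15932507e+00, -1.06544059e-01]), 'dq': array([-0.56856763,  0.29084566, -0.52020154,  0.01039635,  0.24713766,
       -1.14029639]), 'joint_efforts': array([  1.55363895, -33.10285449, -27.32471645,  -0.08353729,
        -0.09138545,   0.51041717]), 'eef_pos': array([0.55130377, 0.08058219, 0.18608154]), 'tcp_rot': array([6.82048087e-01, 7.31306697e-01, 5.87373993e-04, 7.59524798e-04]), 'contact_force': array([ 0.81662372,  1.2571152 , -0.49611214]), 'wrist_torque': array([ 0.04212523, -0.00631195, -0.06708826]), 'finger_force': 61.71864867210388, 'opening': 0.16290430669919434}
time: 5.23
eef_pos: [0.6206, 0.0342, 0.1841]
tcp_rot: [0.684, 0.73, -0.0, -0.001]
contact_force: [0.1, 0.0, -0.9]
opening: 0.169
finger_force: 61.7
[0.6206 0.0342 0.1841] [[-0.0649  0.9979 -0.001 ]
 [ 0.9979  0.0649  0.0004]
 [ 0.0005 -0.0009 -1.    ]] [ 
[... 1489 characters left out ...]
92  0.0655]
wrist 0.004 6973 ((0.5912636518478394, 0.017399407923221588), (0.06466511636972427, 0.2157578468322754), 4.059692859649658)
wrist 0.02 1402 ((0.5881386995315552, 0.04525314271450043), (0.032818008214235306, 0.14544352889060974), 1.1978371143341064)
wrist 0.004 10752 ((0.5912636518478394, 0.017399407923221588), (0.06466511636972427, 0.2157578468322754), 4.059692859649658)
feeder 0.56 [256. 186.] [0.5908 0.0294 0.    ]
feeder_seat 0.55 [259. 188.] [0.5944 0.0301 0.01  ]
follower_nominal 0.63 [255. 155.] [0.5895 0.061  0.01  ]
lip_nominal 0.57 [258. 228.] [ 0.5952 -0.0096  0.01  ]
lip_nominal 0.51 [252. 154.] [0.587  0.0619 0.01  ]
rail_tab 0.62 [254. 345.] [ 0.5998 -0.1006  0.0655]
```

View pics/c.png

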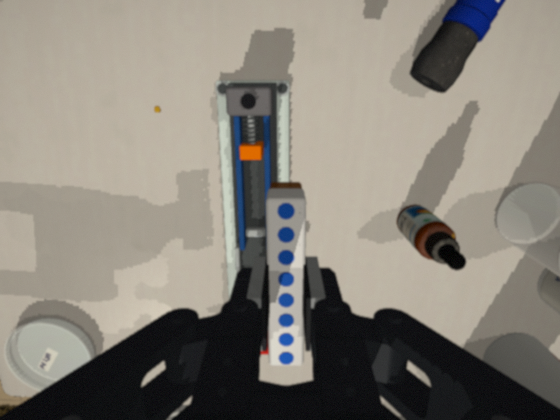

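The strip is held straight between the fingers (dots in column 286). The follower is at px (251,152) and the blue walls run along columns 237 and 268. Now I'll measure the channel axis, follower face and lip, plus the strip in the grip.

```bash
cat > f.py <<'E'
from m import *
p=dict(np.load('c.npz')); hsv=cv2.cvtColor(p['pixels'],cv2.COLOR_RGB2HSV); C=cloud(p)
H,S,V=hsv[...,0].astype(int),hsv[...,1],hsv[...,2]
reg=np.zeros((420,560),bool);reg[80:270,215:295]=1
v,u=np.nonzero(reg&(H>100)&(H<130)&(S>120)&(u<265 if 0 else True)&(np.arange(560)[None]<300))
# walls: per row blue runs
for r in range(118,262,12):
    c=np.nonzero((H[r]>100)&(H[r]<130)&(S[r]>120))[0];c=c[(c>215)&(c<300)]
    if len(c): print(r,c.tolist(),[round(float(onz(p,(x,r),.026)[0]),4) for x in (c.min(),c.max())],round(float(onz(p,(250,r),.026)[1]),4))
m=(H>5)&(H<18)&(S>180)&(V>150)&reg; v,u=np.nonzero(m);k=v<175;u,v=u[k],v[k]
print('orange',u.min(),u.max(),v.min(),v.max())
for c in (245,250,256): print([(r,hsv[r,c].tolist(),np.round(C[r,c],4).tolist()) for r in range(140,166,2)])
print('lip');print([(r,hsv[r,252].tolist(),np.round(C[r,252],4).tolist()) for r in range(222,246,2)])
k=(C[...,2]>.1)&(C[...,2]<.24)&(S<60)&(V>150); k[:180]=0;k[:,:255]=0;k[:,312:]=0;q=C[k]
print('strip',k.sum(),q[:,2].min(),np.median(q,0)); k2=abs(q[:,2]-np.median(q[:,2]))<.004
print(cv2.minAreaRect(q[k2][:,:2].astype(np.float32)))
k=(C[...,2]>.004)&(C[...,2]<.016)&(abs(C[...,0]-.595)<.05);
for r in range(84,270,20):
    c=np.nonzero(k[r])[0];
    if len(c):print(r,C[r,c.min()],C[r,c.max()])
E
python3 f.py
```

```text
118 [234, 235, 236, 237, 238, 239, 240, 263, 264, 265, 266, 267, 268, 269] [0.5718, 0.6011] 0.0942
130 [234, 235, 236, 237, 238, 239, 240, 241, 264, 265, 266, 267, 268, 269] [0.5721, 0.6016] 0.0843
142 [235, 236, 237, 238, 239, 240, 265, 266, 267, 268, 269] [0.5731, 0.6022] 0.0743
154 [235, 236, 237, 264, 265, 266, 267, 268, 269, 270] [0.5734, 0.6036] 0.064
166 [236, 237, 238, 239, 240, 241, 242, 264, 265, 266, 267, 268, 269, 270] [0.5745, 0.6041] 0.0535
178 [236, 237, 238, 239, 240, 241, 242, 243, 265, 266, 267, 268, 269, 270] [0.5747, 0.6047] 0.0429
190 [237, 238, 239, 240, 241, 242, 243, 265, 266, 267] [0.5759, 0.6026] 0.0319
202 [238, 239, 240, 241, 242, 243, 244] [0.577, 0.5824] 0.0208
214 [238, 239, 240, 241, 242, 243, 244, 279, 280, 281, 282, 283, 284, 285, 286, 287, 288, 289, 290, 291, 292] [0.5773, 0.6265] 0.0094
226 [239, 240, 241, 242, 243, 244, 245] [0.5785, 0.5841] -0.0023
238 [239, 240, 241, 242, 243, 244, 245, 280, 281, 282, 283, 284, 285, 286, 287, 288, 289, 290, 291, 292] [0.5789, 0.6281] -0.0142
orange 240 260 146 159
[(140, [60, 18, 43], [0.58, 0.0739, 0.0112]), (1
[... 2381 characters left out ...]
99, -0.0274, 0.0095])]
strip 3449 0.19391789258413095 [0.6211 0.0328 0.1964]
((0.6199349164962769, 0.03418775647878647), (0.01561008021235466, 0.07895519584417343), 3.039123058319092)
84 [0.5527 0.1197 0.0056] [0.6153 0.1238 0.007 ]
104 [0.5536 0.1031 0.0052] [0.6164 0.1072 0.0052]
124 [0.5548 0.0859 0.006 ] [0.6176 0.09   0.0053]
144 [0.5566 0.0681 0.0054] [0.6188 0.0724 0.0068]
164 [0.5576 0.0496 0.0048] [0.62   0.054  0.0061]
184 [0.5589 0.0306 0.0054] [0.5989 0.0344 0.0103]
204 [0.5601 0.0108 0.0053] [0.5998 0.015  0.0105]
224 [ 0.5612 -0.01    0.0045] [ 0.6017 -0.0057  0.0089]
244 [ 0.5626 -0.031   0.0052] [ 0.6027 -0.0264  0.0097]
264 [ 0.5651 -0.0523  0.0066] [ 0.5908 -0.0486  0.0106]
```

```bash
python3 -m inch '[[0.95,-0.0276,-0.0305,0.03,0],[0.95,-0.0276,-0.0305,0.06,0],[0.95,-0.0276,-0.0305,0.09,0],[0.95,-0.0276,-0.0305,0.115,0],[0.95,-0.0276,-0.0305,0.1315,0]]';python3 -m inch '[[0.95,0,0,0,0],[0.95,0,0,0,0],[0.95,0,0,0,0]]'
python3 - <<'E'
from m import *
s=ctrl.get_state();print(s['eef_pos'],s['contact_force'])
p=shot('wrist');save(p,'d')
np.savez('d.npz',**{k:p[k] for k in ['pixels','depth','M','fx','fy','cx','cy']})
q=shot('side');save(q,'e',(225,160,325,270),5)
for pp in (p,q):
    C=cloud(pp);k=(C[...,2]>.055)&(C[...,2]<.08)&(abs(C[...,0]-.592)<.012)&(abs(C[...,1]-.005)<.045);print(k.sum(),np.median(C[k],0),C[k].min(0),C[k].max(0),cv2.minAreaRect(C[k][:,:2].astype(np.float32)))
E
```

```text
time: 6.55
eef_pos: [0.5902, 0.005, 0.0497]
tcp_rot: [0.684, 0.73, -0.001, -0.002]
contact_force: [0.6, -0.0, -0.8]
opening: 0.167
finger_force: 61.7
time: 6.8
eef_pos: [0.5928, 0.0049, 0.0537]
tcp_rot: [0.683, 0.73, 0.0, 0.0]
contact_force: [-0.2, -0.5, -0.2]
opening: 0.164
finger_force: 61.7
[0.5928 0.0049 0.0537] [-0.2158 -0.4757 -0.1573]
7072 [0.5912 0.0149 0.0659] [ 0.58   -0.0355  0.055 ] [0.604  0.0452 0.08  ] ((0.5916844606399536, 0.004882968962192535), (0.0807252898812294, 0.023950470611453056), 88.38402557373047)
186 [0.5906 0.0163 0.0648] [ 0.5814 -0.0336  0.0552] [0.6029 0.0463 0.0771] ((0.5930196642875671, 0.006599247455596924), (0.021143238991498947, 0.0792340636253357), 4.596306324005127)
```

View pics/d.png

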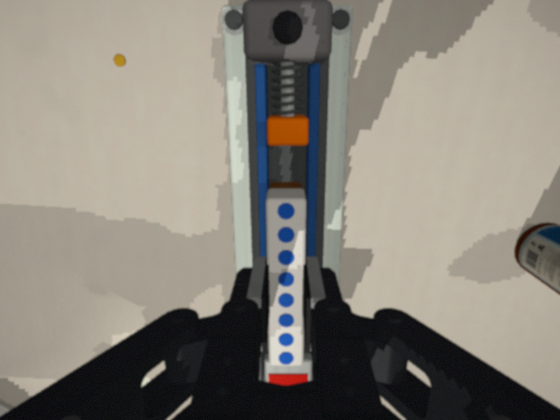

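View pics/e.png

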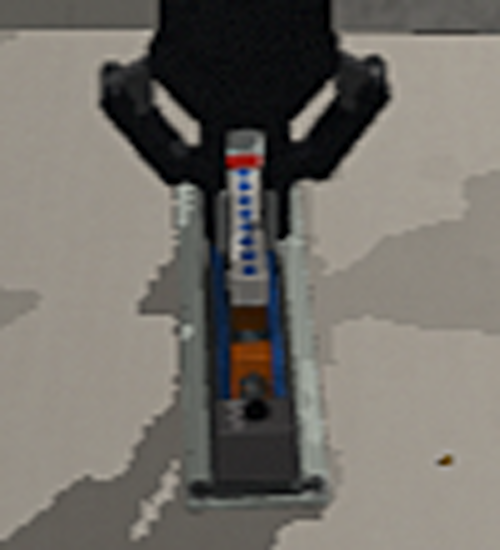

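Strip (column 286) and follower (column 287.5) are aligned within about 0.5 mm, and the gap to the follower is about 17 mm. I'll lower it to 3 mm above the lip and slide forward.

```bash
python3 -m inch '[[0.95,0,0.0004,0.004,0],[0.95,0,0.0004,0.008,0],[0.95,0,0.0004,0.011,0],[0.95,0,0.0004,0.011,0],[0.95,0,0.0004,0.011,0]]';python3 -m inch '[[0.95,0.004,0,0,0],[0.95,0.008,0,0,0],[0.95,0.012,0,0,0],[0.95,0.015,0,0,0],[0.95,0.015,0,0,0]]';python3 -m inch '[[0.95,0.001,0,0,0],[0.95,0.002,0,0,0],[0.95,0.003,0,0,0],[0.95,0.004,0,0,0],[0.95,0.004,0,0,0]]'
```

```text
time: 7.32
eef_pos: [0.5922, 0.0051, 0.0414]
tcp_rot: [0.683, 0.73, -0.0, -0.0]
contact_force: [0.2, -0.3, -0.5]
opening: 0.166
finger_force: 61.7
time: 7.73
eef_pos: [0.5915, 0.0208, 0.0419]
tcp_rot: [0.683, 0.73, 0.0, -0.0]
contact_force: [-0.0, 0.7, -1.6]
opening: 0.166
finger_force: 61.7
time: 8.15
eef_pos: [0.5914, 0.0233, 0.042]
tcp_rot: [0.683, 0.73, -0.0, 0.001]
contact_force: [-0.2, -3.1, -0.7]
opening: 0.167
finger_force: 61.7
```

```bash
python3 -m inch '[[0.95,0.001,0,0,0],[0.95,0.002,0,0,0],[0.95,0.003,0,0,0],[0.95,0.004,0,0,0],[0.95,0.004,0,0,0]]';python3 -m inch '[[0.95,0.001,0,0,0],[0.95,0.002,0,0,0],[0.95,0.003,0,0,0],[0.95,0.003,0,0,0],[0.95,0.003,0,0,0]]'
python3 - <<'E'
from m import *
f=[ctrl.get_state()]
p=shot('wrist');save(p,'g')
q=shot('side');C=cloud(p)
print([np.round(s['contact_force'],2).tolist() for s in f+[ctrl.get_state()]],[s['eef_pos'] for s in f])
k=(C[...,2]>.047)&(C[...,2]<.065)&(abs(C[...,0]-.591)<.009)&(abs(C[...,1]-.035)<.055);print(np.percentile(C[k][:,2],[5,50,95]),C[k].max(0))
for c in (285,290): print([(r,np.round(C[r,c]*1e3,1).tolist(),p['pixels'][r,c].tolist()) for r in range(150,200,4)])
E
```

```text
time: 8.57
eef_pos: [0.5912, 0.0272, 0.042]
tcp_rot: [0.683, 0.73, -0.001, 0.001]
contact_force: [-0.3, -5.8, 0.6]
opening: 0.165
finger_force: 61.8
time: 8.98
eef_pos: [0.591, 0.0297, 0.042]
tcp_rot: [0.683, 0.73, -0.001, 0.001]
contact_force: [-0.3, -7.1, 1.0]
opening: 0.17
finger_force: 61.8
[[-0.28, -7.14, 0.96], [-0.55, -6.99, 0.39]] [array([0.591 , 0.0297, 0.042 ])]
[0.0528 0.0541 0.0554] [0.6    0.0699 0.0649]
[(150, [585.6, 85.0, 31.6], [98, 99, 95]), (154, [585.7, 83.4, 32.3], [83, 84, 81]), (158, [585.8, 82.2, 36.0], [81, 70, 62]), (162, [585.9, 81.1, 39.1], [114, 51, 0]), (166, [585.9, 80.0, 42.5], [169, 78, 3]), (170, [586.1, 78.3, 42.5], [172, 80, 0]), (174, [586.1, 76.9, 43.8], [171, 80, 0]), (178, [586.3, 75.0, 42.4], [170, 78, 0]), (182, [586.4, 73.5, 43.4], [169, 78, 1]), (186, [586.5, 71.7, 43.2], [170, 78, 0]), (190, [586.6, 70.3, 44.3], [144, 74, 34]), (194, [586.7, 69.3, 46.7], [105, 102, 98]), (198, [586.7, 69.2, 52.4], [123, 121, 114])]
[(150, [587.7, 85.3, 32.8], [113, 115, 110]), (154, [587.9, 83.5, 31.9], [76, 78, 75]), (158, [588.0, 81.8, 32.2], [91, 82, 75]), (162, [588.0, 81.2, 38.8], [114, 52, 0]), (166, [588.0, 80.1, 42.3], [169, 78, 0]), (170, [588.1, 78.7, 43.4], [172, 78, 0]), (174, [588.2, 77.0, 43.3], [172, 79, 0]), (178, [588.3, 75.2, 43.1], [171, 79, 1]), (182, [588.5, 73.4, 42.3], [170, 78, 0]), (186, [588.6, 71.8, 42.9], [169, 78, 0]), (190, [588.7, 70.3, 43.6], [146, 76, 36]), (194, [588.7, 69.3, 46.3], [104, 101, 98]), (198, [588.7, 69.3, 52.5], [125, 123, 116])]
```

View pics/g.png

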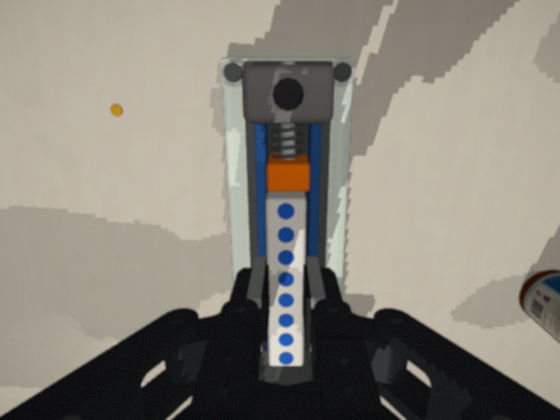

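The strip end is on the follower (px 288,190). The force of 7.1 N means about 7 mm of travel, so I'm pushing 3.5 mm more and then lowering.

```bash
python3 -m inch '[[0.95,0.001,0,0,0],[0.95,0.002,0,0,0],[0.95,0.003,0,0,0],[0.95,0.0037,0,0,0],[0.95,0.0037,0,0,0]]';python3 -m inch '[[0.95,0,0,0.001,0],[0.95,0,0,0.002,0],[0.95,0,0,0.003,0],[0.95,0,0,0.004,0],[0.95,0,0,0.004,0]]'
```

```text
time: 9.5
eef_pos: [0.5908, 0.0328, 0.0421]
tcp_rot: [0.683, 0.731, -0.001, 0.001]
contact_force: [-1.6, -8.5, -0.0]
opening: 0.159
finger_force: 61.9
time: 9.92
eef_pos: [0.592, 0.0326, 0.0393]
tcp_rot: [0.683, 0.73, -0.0, 0.002]
contact_force: [-0.4, -8.1, 2.8]
opening: 0.166
finger_force: 62.3
```

```bash
python3 -m inch '[[0.95,0.0005,0,-0.0005,0],[0.95,0.001,0,-0.0005,0],[0.95,0.0015,0,-0.0005,0],[0.95,0.0015,0,-0.0005,0]]';python3 -m inch '[[0.95,0,0,0.001,0],[0.95,0,0,0.002,0],[0.95,0,0,0.0025,0],[0.95,0,0,0.0025,0]]'
```

```text
time: 10.25
eef_pos: [0.5919, 0.0339, 0.0394]
tcp_rot: [0.683, 0.731, -0.001, 0.003]
contact_force: [-0.7, -10.3, 1.8]
opening: 0.167
finger_force: 61.9
time: 10.58
eef_pos: [0.5923, 0.0339, 0.0376]
tcp_rot: [0.683, 0.73, -0.0, 0.003]
contact_force: [-0.8, -10.3, 3.4]
opening: 0.167
finger_force: 62.4
```

```bash
python3 -m inch '[[0.95,0,0,0.001,0],[0.95,0,0,0.002,0],[0.95,0,0,0.002,0]]'
python3 - <<'E'
from m import *
p=shot('wrist');C=cloud(p)
s=ctrl.get_state();print(s['eef_pos'],s['contact_force'],s['wrist_torque'])
k=(C[...,2]>.040)&(C[...,2]<.065)&(abs(C[...,0]-.591)<.007)
for y in np.arange(0,.09,.005):
    kk=k&(abs(C[...,1]-y)<.0025); print(round(y,3),kk.sum(),np.round(np.median(C[kk][:,2])*1e3,1) if kk.any() else '',end=' | ')
for c in (288,): print([(r,np.round(C[r,c]*1e3,1).tolist(),p['pixels'][r,c].tolist()) for r in range(156,204,3)])
E
```

```text
time: 10.83
eef_pos: [0.5927, 0.0339, 0.0358]
tcp_rot: [0.683, 0.73, 0.0, 0.003]
contact_force: [0.3, -9.0, 3.8]
opening: 0.165
finger_force: 62.4
[0.5927 0.0339 0.0358] [  0.7604 -10.193    4.7787] [-1.5641 -0.0299  0.0584]
0.0 263 48.2 | 0.005 253 48.1 | 0.01 294 48.1 | 0.015 287 48.0 | 0.02 302 48.1 | 0.025 333 48.1 | 0.03 362 48.1 | 0.035 339 48.0 | 0.04 390 48.1 | 0.045 405 48.0 | 0.05 381 48.0 | 0.055 364 47.9 | 0.06 401 47.9 | 0.065 378 47.8 | 0.07 396 47.8 | 0.075 460 43.6 | 0.08 374 43.4 | 0.085 255 43.0 | [(156, [588.6, 88.3, 35.9], [77, 78, 76]), (159, [588.6, 87.2, 36.5], [61, 60, 57]), (162, [588.8, 85.4, 33.2], [111, 63, 40]), (165, [588.7, 85.2, 39.2], [116, 51, 0]), (168, [588.7, 84.9, 43.8], [165, 75, 0]), (171, [588.8, 83.5, 42.6], [175, 81, 0]), (174, [588.9, 82.5, 43.4], [172, 79, 0]), (177, [589.0, 81.3, 43.6], [175, 81, 4]), (180, [589.1, 79.9, 42.8], [173, 81, 2]), (183, [589.2, 78.7, 42.7], [172, 78, 0]), (186, [589.2, 77.4, 42.7], [170, 79, 0]), (189, [589.3, 76.5, 43.9], [171, 77, 0]), (192, [589.3, 75.7, 45.3], [168, 77, 0]), (195, [589.5, 73.5, 42.0], [126, 86, 68]), (198, [589.5, 73.4, 46.2], [123, 121, 116]), (201, [589.6, 72.3, 46.6], [154, 151, 145])]
```

The top is level at 48 mm, so the underside is at 14 mm: below the lip top and clear behind it. I'll lower it to the floor.

```bash
python3 -m inch '[[0.95,-0.0003,0,0.001,0],[0.95,-0.0006,0,0.002,0],[0.95,-0.001,0,0.003,0],[0.95,-0.001,0,0.003,0]]'; python3 -m inch '[[0.95,0,0,0.001,0],[0.95,0,0,0.002,0],[0.95,0,0,0.002,0]]'
python3 - <<'E'
from m import *
p=shot('wrist');C=cloud(p)
s=ctrl.get_state();print(s['eef_pos'],s['contact_force'],s['wrist_torque'])
k=(C[...,2]>.0405)&(C[...,2]<.065)&(abs(C[...,0]-.591)<.007)
for y in np.arange(0,.09,.01):
    kk=k&(abs(C[...,1]-y)<.0025); print(round(y,3),kk.sum(),np.round(np.median(C[kk][:,2])*1e3,1) if kk.any() else '',end=' | ')
E
```

```text
time: 11.22
eef_pos: [0.593, 0.033, 0.0329]
tcp_rot: [0.683, 0.73, 0.0, 0.003]
contact_force: [0.5, -9.5, 3.2]
opening: 0.169
finger_force: 62.3
time: 11.47
eef_pos: [0.5931, 0.033, 0.0317]
tcp_rot: [0.683, 0.73, 0.0, 0.003]
contact_force: [-1.8, -9.2, 8.2]
opening: 0.172
finger_force: 62.8
[0.5931 0.033  0.0318] [-1.2043 -9.3846  8.2286] [-1.4481  0.2267  0.0611]
0.0 255 43.9 | 0.01 279 43.9 | 0.02 306 43.9 | 0.03 369 44.0 | 0.04 387 44.0 | 0.05 384 43.9 | 0.06 414 43.9 | 0.07 431 43.7 | 0.08 399 43.3 |
```

The top reads 44 mm along its full length, so the strip is on the floor. I'll ease it back onto the lip and release.

```bash
python3 -m inch '[[0.95,-0.001,0,0,0],[0.95,-0.002,0,-0.001,0],[0.95,-0.003,0,-0.002,0],[0.95,-0.003,0,-0.002,0]]'; python3 -m inch '[[0.8,0,0,0,0],[0.6,0,0,0,0],[0.5,0,0,0,0],[0.5,0,0,0,0],[0.5,0,0,0,0]]'; python3 -m inch '[[0.5,0,0,-0.01,0],[0.5,0,0,-0.035,0],[0.5,0,0,-0.07,0],[0.5,0,0,-0.1,0],[0.5,0,0,-0.1,0]]';python3 -m inch '[[0.5,-0.02,0.0,-0.03,0],[0.5,-0.04,0.0,-0.06,0],[1,-0.06,0,-0.06,0],[1,-0.06,0,-0.06,0],[1,-0.06,0,-0.06,0]]'
python3 - <<'E'
from m import *
p=shot('wrist');C=cloud(p);save(p,'i')
s=ctrl.get_state();print(s['eef_pos'],s['contact_force'])
k=(C[...,2]>.035)&(C[...,2]<.0465)&(abs(C[...,0]-.591)<.006)
for y in np.arange(-.02,.09,.01):
    kk=k&(abs(C[...,1]-y)<.0025); print(round(y,3),kk.sum(),np.round(np.median(C[kk][:,2])*1e3,1) if kk.any() else '',end=' | ')
m=(C[...,2]>.055)&(C[...,2]<.085)&(abs(C[...,0]-.60)<.04)&(C[...,1]<-.05)&(C[...,1]>-.15)
print(m.sum(),C[m].min(0),C[m].max(0),np.median(C[m],0))
for d in ctrl.tip_of('rail_tab',p): print(d,onz(p,d['at'],.0655))
E
```

```text
time: 11.85
eef_pos: [0.593, 0.0317, 0.032]
tcp_rot: [0.684, 0.73, 0.002, 0.002]
contact_force: [2.9, -5.5, -0.8]
opening: 0.165
finger_force: 61.8
time: 12.27
eef_pos: [0.59, 0.0328, 0.0303]
tcp_rot: [0.683, 0.73, -0.0, -0.001]
contact_force: [-1.0, 0.3, -0.1]
opening: 0.496
finger_force: 0.0
time: 12.68
eef_pos: [0.5954, 0.032, 0.1395]
tcp_rot: [0.683, 0.73, 0.004, 0.005]
contact_force: [0.4, -0.8, 1.0]
opening: 0.5
finger_force: 0.0
time: 13.1
eef_pos: [0.5946, -0.0281, 0.1912]
tcp_rot: [0.684, 0.73, 0.0, -0.0]
contact_force: [0.1, 0.6, 0.1]
opening: 0.081
finger_force: 0.0
[ 0.594  -0.0274  0.1902] [-0.8235 -0.9795 -0.898 ]
-0.02 0  | -0.01 22 44.0 | 0.0 84 44.1 | 0.01 92 44.3 | 0.02 95 44.1 | 0.03 94 44.2 | 0.04 96 44.1 | 0.05 101 44.0 | 0.06 101 44.1 | 0.07 98 43.7 | 0.08 98 43.3 | 351 [ 0.5865 -0.1     0.055 ] [ 0.6056 -0.0511  0.0807] [ 0.597  -0.0929  0.0718]
{'at': [289.3, 277.4], 'score': 0.85} [ 0.6007 -0.0977  0.0655]
```

View pics/i.png

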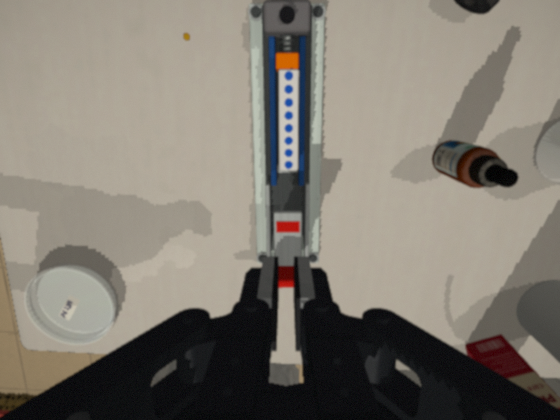

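The strip is seated flat (top at 44 mm, column 288), with the red tab at px (287,277). Next: take the shut fingers behind the tab.

```bash
python3 -m inch '[[1,-0.035,0,0,0],[1,-0.07,0,0,0],[1,-0.1,0,0.02,0],[1,-0.115,0,0.05,0],[1,-0.115,0,0.075,0]]'; python3 -m inch '[[1,0,0,0.025,0],[1,0,0,0.045,0],[1,0,0,0.0545,0],[1,0,0,0.0545,0]]'; python3 -m inch '[[1,0.005,0,0,0],[1,0.01,0,0,0],[1,0.013,0,0,0],[1,0.016,0,0,0],[1,0.016,0,0,0]]'
```

```text
time: 13.62
eef_pos: [0.6022, -0.1445, 0.1141]
tcp_rot: [0.684, 0.729, -0.0, 0.0]
contact_force: [0.1, 0.0, -0.2]
opening: 0.001
finger_force: 0.0
time: 13.95
eef_pos: [0.5997, -0.1404, 0.0572]
tcp_rot: [0.683, 0.73, -0.001, -0.004]
contact_force: [0.4, 0.4, -0.1]
opening: 0.006
finger_force: 0.0
time: 14.37
eef_pos: [0.6019, -0.1257, 0.0626]
tcp_rot: [0.683, 0.73, 0.0, 0.001]
contact_force: [-0.1, 0.3, -0.5]
opening: 0.001
finger_force: 0.0
```

Contact is expected near y = -0.11. I'm pushing slowly and watching the force.

```bash
python3 -m inch '[[1,0.003,0,0,0],[1,0.006,0,0,0],[1,0.009,0,0,0],[1,0.012,0,0,0],[1,0.015,0,0,0]]'; python3 -m inch '[[1,0.002,0,0,0],[1,0.004,0,0,0],[1,0.006,0,0,0],[1,0.008,0,0,0],[1,0.01,0,0,0]]'; python3 -m inch '[[1,0.002,0,0,0],[1,0.004,0,0,0],[1,0.006,0,0,0],[1,0.008,0,0,0],[1,0.01,0,0,0]]'
```

```text
time: 14.78
eef_pos: [0.6002, -0.1113, 0.0613]
tcp_rot: [0.683, 0.73, -0.0, 0.0]
contact_force: [0.5, -4.1, -0.2]
opening: 0.003
finger_force: 2.3
time: 15.2
eef_pos: [0.5996, -0.1018, 0.0613]
tcp_rot: [0.683, 0.73, -0.0, 0.0]
contact_force: [-0.0, -3.7, -1.6]
opening: -0.002
finger_force: 2.1
time: 15.62
eef_pos: [0.5989, -0.0913, 0.0613]
tcp_rot: [0.683, 0.73, -0.0, -0.0]
contact_force: [-1.2, -4.2, -0.5]
opening: 0.001
finger_force: 2.1
```

```bash
python3 -m inch '[[1,0.002,0,0,0],[1,0.004,0,0,0],[1,0.006,0,0,0],[1,0.008,0,0,0],[1,0.01,0,0,0]]'; python3 -m inch '[[1,0.002,0,0,0],[1,0.004,0,0,0],[1,0.006,0,0,0],[1,0.008,0,0,0],[1,0.01,0,0,0]]'; python3 -m inch '[[1,0.002,0,0,0],[1,0.004,0,0,0],[1,0.006,0,0,0],[1,0.008,0,0,0],[1,0.01,0,0,0]]'; python3 -m inch '[[1,0.001,0,0,0],[1,0.002,0,0,0],[1,0.003,0,0,0],[1,0.004,0,0,0],[1,0.005,0,0,0]]'
```

```text
time: 16.03
eef_pos: [0.5982, -0.0814, 0.0613]
tcp_rot: [0.683, 0.73, -0.0, -0.0]
contact_force: [-1.0, -4.9, -0.5]
opening: -0.003
finger_force: 2.1
time: 16.45
eef_pos: [0.5975, -0.0713, 0.0613]
tcp_rot: [0.683, 0.73, -0.0, -0.0]
contact_force: [-0.9, -4.2, -0.5]
opening: -0.002
finger_force: 2.1
time: 16.87
eef_pos: [0.5968, -0.0614, 0.0613]
tcp_rot: [0.683, 0.73, -0.0, -0.0]
contact_force: [-1.9, -3.8, 0.6]
opening: -0.004
finger_force: 2.1
time: 17.28
eef_pos: [0.5969, -0.061, 0.0614]
tcp_rot: [0.682, 0.731, -0.003, 0.003]
contact_force: [-2.8, -20.3, -2.5]
opening: -0.004
finger_force: 9.8
```

The force spiked to 20 N, so I'm backing off at once and looking.

```bash
python3 -m inch '[[1,-0.006,0,0,0],[1,-0.012,0,0,0],[1,-0.03,0,-0.02,0],[1,-0.06,0,-0.05,0],[1,-0.08,0,-0.08,0]]'; python3 -m inch '[[1,0.0,0,-0.03,0],[1,0,0,-0.05,0],[1,0,0,-0.05,0]]'
python3 - <<'E'
from m import *
p=shot('wrist');C=cloud(p);save(p,'j')
s=ctrl.get_state();print(s['eef_pos'],s['contact_force'])
e=np.array([-.0663,.9978]);o=np.array([.588,.068])
for n in ('wrist','side'):
    if n=='side': p=shot('side');C=cloud(p)
    X=(C[...,:2]-o)@e+.068
    l=abs((C[...,:2]-o)@np.array([.9978,.0663]))
    for z0,z1 in ((.048,.056),(.058,.085),(.04,.0465)):
        m=(C[...,2]>z0)&(C[...,2]<z1)&(l<.01)&(X>-.12)&(X<.1)
        print(n,z0,m.sum(),np.percentile(X[m],[1,50,99]) if m.any() else '',np.median(C[m][:,2]) if m.any() else '')
E
```

```text
time: 17.7
eef_pos: [0.6015, -0.136, 0.1409]
tcp_rot: [0.683, 0.73, 0.001, -0.002]
contact_force: [1.0, -0.6, 0.2]
opening: -0.001
finger_force: 0.0
time: 17.95
eef_pos: [0.6056, -0.137, 0.1982]
tcp_rot: [0.683, 0.73, 0.003, 0.005]
contact_force: [0.3, 0.3, 1.2]
opening: 0.0
finger_force: 0.0
[ 0.6042 -0.1363  0.1951] [ 0.2398 -0.2779  0.292 ]
wrist 0.048 1968 [-0.0523 -0.017   0.0069] 0.05341019904066871
wrist 0.058 373 [-0.0507 -0.0471 -0.043 ] 0.07896385113351884
wrist 0.04 36 [-0.0528  0.0095  0.0101] 0.043260489277482744
side 0.048 132 [-0.0437 -0.0172  0.0092] 0.052223972223879256
side 0.058 64 [-0.0464 -0.0429 -0.0389] 0.07011214031554025
side 0.04 171 [0.0049 0.0481 0.098 ] 0.04262534267151219
```

View pics/j.png

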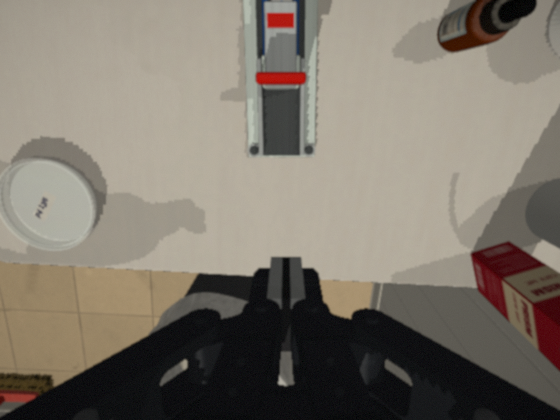

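The rail now covers the strip and the tab is at px (281,78). To tell the end stop from a block, I'll check the bar's front edge against the channel ends (closed means feeder x = -22).

```bash
python3 -m inch '[[1,0.035,0,0,0],[1,0.07,0,0,0],[1,0.1,0,0,0],[1,0.1,0,0,0],[1,0.1,0,0,0]]'
python3 - <<'E'
from m import *
e=np.array([-.0663,.9978]);o=np.array([.588,.068])
def X(w): return float((np.array(w)[:2]-o)@e+.068)
p=dict(np.load('c.npz'));hsv=cv2.cvtColor(p['pixels'],cv2.COLOR_RGB2HSV).astype(int)
b=(hsv[...,0]>100)&(hsv[...,0]<130)&(hsv[...,1]>120)
r=np.nonzero(b[:,234:247].sum(1)>=3)[0];r=r[(r>90)&(r<280)];print('c walls rows',r.min(),r.max(),X(onz(p,(237,r.min()),.026)),X(onz(p,(242,r.max()),.026)))
p=shot('wrist');C=cloud(p);save(p,'k')
Xc=(C[...,:2]-o)@e+.068;L=(C[...,:2]-o)@np.array([.9978,.0663])
hsv=cv2.cvtColor(p['pixels'],cv2.COLOR_RGB2HSV).astype(int);b=(hsv[...,0]>100)&(hsv[...,0]<130)&(hsv[...,1]>120)
print('eef',ctrl.get_state()['eef_pos'])
for s in (-1,1):
    m=b&(abs(L-s*.0125)<.004)&(C[...,2]<.032)&(C[...,2]>.018)&(Xc<.13)&(Xc>-.1);print('wall',s,m.sum(),np.percentile(Xc[m],[0,1,50,99,100]))
m=(C[...,2]>.048)&(C[...,2]<.056)&(abs(L)<.008)&(Xc>-.1);print('bar',np.percentile(Xc[m],[0,1,50,99,100]))
m=(C[...,2]>.06)&(C[...,2]<.085)&(abs(L)<.015)&(Xc>-.1);print('tab',m.sum(),np.percentile(Xc[m],[0,1,50,99,100]))
m=(C[...,2]>.041)&(C[...,2]<.0465)&(abs(L)<.006)&(Xc>.012)&(Xc<.1);print('strip+fol',np.percentile(Xc[m],[0,50,99]),np.median(C[m][:,2]))
for q,z in [('feeder',0),('feeder_seat',.01),('follower_nominal',.01),('rail_tab',.0655),('rail',.05)]:
    for d in ctrl.tip_of(q,p)[:1]: print(q,d,X(onz(p,d['at'],z)))
E
```

```text
time: 18.47
eef_pos: [0.594, -0.0342, 0.1888]
tcp_rot: [0.682, 0.731, -0.001, -0.002]
contact_force: [0.4, 0.3, 0.6]
opening: 0.001
finger_force: 0.0
c walls rows 117 249 0.09512178430204904 -0.025253168793835518
eef [ 0.5944 -0.0355  0.1893]
wall -1 741 [-0.0249 -0.018   0.0507  0.0957  0.097 ]
wall 1 588 [0.0035 0.0055 0.0563 0.096  0.0967]
bar [-0.0431 -0.0427 -0.0154  0.1086  0.1106]
tab 616 [-0.0497 -0.0495 -0.0434 -0.0423 -0.0421]
strip+fol [0.0123 0.0516 0.0995] 0.04392089470645477
feeder {'at': [288.3, 116.4], 'score': 0.55} 0.027478521709018322
feeder_seat {'at': [290.3, 114.7], 'score': 0.89} 0.02939786680313733
follower_nominal {'at': [288.7, 79.0], 'score': 0.77} 0.05932824246850364
rail_tab {'at': [292.3, 218.1], 'score': 0.77} -0.04915186193759874Traceback (most recent call last):
  File "<stdin>", line 17, in <module>
ValueError: it knows: dropper_bottle_mid, feeder, feeder_seat, follower_nominal, jar_mid, lip_nominal, petri_mid, rail_tab, strip_mid
```

View pics/k.png

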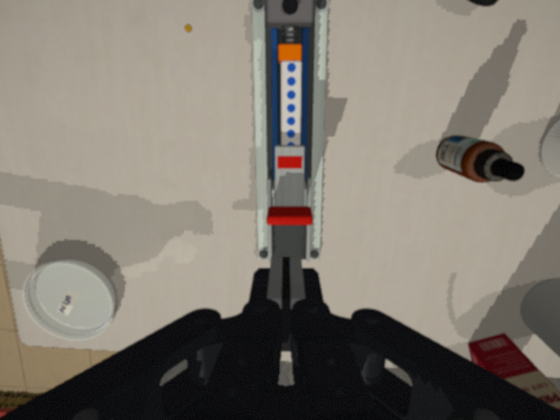

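```bash
python3 - <<'E'
from m import *
p=shot('wrist');eef=ctrl.get_state()['eef_pos'];print(eef)
e=np.array([-.0663,.9978]);o=np.array([.588,.068])
Xf=lambda w: float((np.array(w)[:2]-o)@e+.068)
C=cloud(p)
for n,dy in (('i',.0081),('k',0.)):
    im=cv2.imread(f'pics/{n}.png');g=im[:,282:292].mean(1).round().astype(int)
    print(n,[(r,g[r].tolist(),round(1e3*(Xf(onz(p,(290,r),.0535))+dy),1)) for r in (range(204,220,2) if n=='i' else range(138,156,2))])
    t=im[:,284:290].mean(1).round().astype(int)
    print([(r,t[r].tolist(),round(1e3*(Xf(onz(p,(290,r),.0795))+dy),1)) for r in (range(258,292,2) if n=='i' else range(200,226,2))])
Xc=(C[...,:2]-o)@e+.068;L=(C[...,:2]-o)@np.array([.9978,.0663])
m=(C[...,2]>.05)&(C[...,2]<.056)&(abs(L)<.008)&(Xc<.05);print('bar',np.percentile(Xc[m],[50,99,100]))
m=(C[...,2]>.003)&(C[...,2]<.009)&(abs(L)>.02)&(abs(L)<.034);print('plate',np.percentile(Xc[m],[0,.5,99.5,100]))
E
```

```text
[ 0.5953 -0.0376  0.1909]
i [(204, [51, 52, 51], -36.9), (206, [49, 51, 50], -38.6), (208, [49, 50, 49], -40.4), (210, [60, 62, 60], -42.2), (212, [103, 108, 107], -43.9), (214, [145, 151, 150], -45.7), (216, [149, 155, 155], -47.5), (218, [149, 156, 154], -49.3)]
[(258, [103, 108, 106], -74.2), (260, [103, 107, 106], -76.0), (262, [103, 108, 107], -77.7), (264, [99, 104, 104], -79.5), (266, [49, 51, 86], -81.3), (268, [8, 9, 81], -83.1), (270, [6, 8, 80], -84.9), (272, [6, 9, 81], -86.7), (274, [4, 8, 81], -88.5), (276, [6, 10, 82], -90.3), (278, [5, 8, 86], -92.1), (280, [9, 12, 122], -93.9), (282, [15, 22, 165], -95.8), (284, [16, 24, 178], -97.6), (286, [54, 62, 180], -99.5), (288, [141, 155, 177], -101.3), (290, [154, 169, 177], -103.2)]
k [(138, [130, 133, 135], 9.6), (140, [132, 138, 141], 8.1), (142, [127, 122, 120], 6.5), (144, [114, 98, 91], 4.9), (146, [112, 115, 114], 3.4), (148, [146, 152, 150], 1.8), (150, [148, 154, 153], 0.2), (152, [148, 154, 152], -1.4), (154, [143, 149, 152], -3.0)]
[(200, [104, 108, 107], -34.0), (202, [104, 108, 107], -35.6), (204, [101, 106, 106], -37.2), (206, [59, 63, 90], -38.8), (208, [8, 10, 80], -40.4), (210, [4, 10, 81], -42.0), (212, [6, 8, 81], -43.6), (214, [6, 8, 83], -45.2), (216, [10, 15, 116], -46.8), (218, [14, 20, 159], -48.4), (220, [15, 23, 174], -50.1), (222, [18, 26, 180], -51.7), (224, [32, 36, 152], -53.4)]
bar [-0.0169  0.0071  0.0073]
plate [-0.1147 -0.1121  0.1163  0.1175]
```

```bash
python3 - <<'E'
from m import *
e=np.array([-.0663,.9978]);o=np.array([.588,.068])
Xf=lambda w: 1e3*float((np.array(w)[:2]-o)@e+.068)
p=dict(np.load('c.npz'));C=cloud(p)
for r in range(236,264,2): print(r,p['pixels'][r,242].tolist(),p['pixels'][r,240].tolist(),np.round(C[r,242]*1e3,1),round(Xf(onz(p,(242,r),.026)),1))
a=cv2.imread('pics/i.png')[160:235,230:350];b=cv2.imread('pics/k.png')[120:225,230:350]
cv2.imwrite('pics/l.png',np.hstack([cv2.resize(a,None,fx=3.3,fy=5),cv2.resize(b,(396,375))]))
E
```

```text
236 [30, 67, 114] [33, 69, 116] [581.5 -12.9  25.4] -12.1
238 [34, 69, 117] [31, 67, 114] [581.6 -14.9  25.5] -14.1
240 [30, 68, 116] [34, 66, 112] [581.6 -17.3  24.7] -16.1
242 [33, 69, 118] [37, 67, 112] [581.9 -18.3  27. ] -18.1
244 [30, 68, 115] [37, 65, 109] [581.7 -21.1  25.3] -20.2
246 [29, 66, 115] [36, 65, 107] [581.8 -23.   25.5] -22.2
248 [32, 71, 118] [46, 69, 107] [582.  -24.5  26.7] -24.2
250 [50, 65, 87] [60, 68, 81] [581.8 -27.6  24.4] -26.3
252 [55, 57, 57] [64, 65, 62] [580.2 -36.9   8.9] -28.3
254 [60, 64, 61] [65, 66, 64] [580.4 -38.5  10.1] -30.4
256 [67, 67, 66] [66, 68, 65] [580.6 -40.4  10.9] -32.5
258 [66, 69, 67] [67, 69, 66] [580.4 -43.6   8.8] -34.6
260 [58, 61, 57] [70, 71, 68] [580.6 -44.9  10.5] -36.6
262 [58, 60, 59] [75, 77, 74] [580.8 -46.8  11.2] -38.7
```

View pics/l.png

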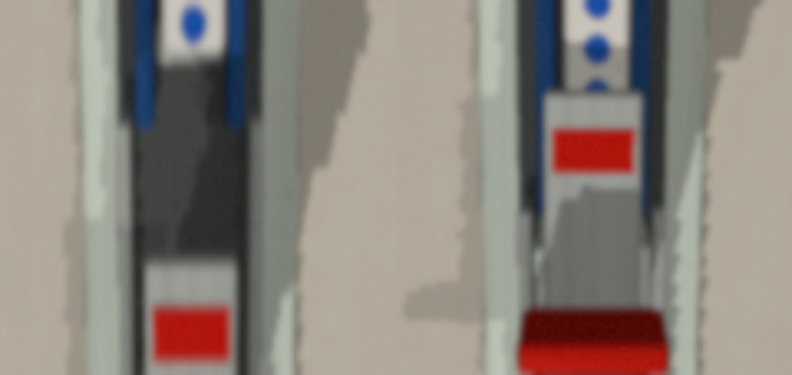

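```bash
python3 - <<'E'
from m import *
e=np.array([-.0663,.9978])
p=shot('wrist');print(ctrl.get_state()['eef_pos'],ctrl.get_state()['tcp_rot'])
X=lambda r,z,c=290: 1e3*float(onz(p,(c,r),z)[:2]@e)
print('k rail x', X(145.8,.0535)-X(178,.026,275)-56, 'i rail x',X(212,.0535)-X(185.2,.026,275)-56)
C=cloud(p)
for r in range(136,186,3): print(r,np.round(C[r,290]*1e3,1),np.round(C[r,275]*1e3,1),p['pixels'][r,275])
E
```

```text
[ 0.5954 -0.0375  0.1911] [ 0.6838  0.7297 -0.     -0.0002]
k rail x -23.705677527149568 i rail x -72.64050879039667
136 [594.2  10.4  44.4] [581.4   7.6  24.2] [23 46 77]
139 [594.3   8.1  44.7] [581.6   5.1  25.3] [37 52 76]
142 [594.3   6.6  53.2] [582.4   5.9  53.8] [136 139 132]
145 [594.5   4.3  53.7] [582.5   3.3  52.1] [156 159 153]
148 [594.7   1.9  53.4] [582.7   1.2  53.9] [156 158 152]
151 [594.8  -0.5  53.4] [582.8  -1.4  52.7] [161 119 114]
154 [595.   -2.9  53.5] [583.   -3.5  54.1] [167 101  95]
157 [595.1  -5.2  54. ] [583.1  -6.   53.7] [167 102  98]
160 [595.3  -7.6  54.3] [583.2  -8.4  54.2] [166 103  96]
163 [595.4  -9.8  55.3] [583.4 -10.9  53.4] [161 126 120]
166 [595.6 -12.3  54.8] [583.5 -13.2  54.3] [155 157 149]
169 [595.8 -15.2  52.7] [583.6 -16.   52.5] [154 156 150]
172 [596.  -17.4  53.9] [583.8 -18.3  53.8] [154 156 150]
175 [596.1 -19.7  55. ] [583.9 -20.8  53.4] [152 153 147]
178 [596.3 -22.5  53.5] [584.1 -23.1  54.4] [144 146 139]
181 [596.5 -25.   53.8] [584.2 -26.   52.8] [127 129 124]
184 [596.7 -27.4  54.1] [584.3 -28.3  53.7] [115 117 112]
```

The bar front is at feeder x of about -22 to -24 mm (closed is -22), and the force rose sharply there, so the rail is at its hard stop. Handing in.

```bash
python3 -c "
from plant import ctrl
print(ctrl.sign_off())"
```

```text
the job is handed in; nothing more can be done
None
```

The strip is seated flat behind the lip and the rail is closed to its hard stop; I handed the job in at about 19 s, but the rail push read 20.3 N at the stop, just over the 20 N limit.

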